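Lock the turbo test chamber and set its pressure

ROBOT

A 6-joint arm with a two-finger parallel gripper is mounted at the origin on the work surface. World frame = base frame: x ahead of the robot, y to its left, z up, the work surface at z = 0. Lengths are in m, angles in rad, forces in N, time in s.
With the tool pointing down it reaches from about 0.375 to 0.975 m from the base axis. Payload 3.8 kg.
Tool frame: the origin (TCP) lies on the centre line of the jaws, within the pads' length; the fingertips stand 17 mm ahead of it and the grasp point (between the pads) lies 2 mm behind it (bot.tip_extent is the distance from the TCP to the fingertips, in m); z points along the fingers, y is the line along which they close (so a half turn about z gives the same grasp; the last joint's range is limited). The gripper opens to 85 mm and grips with 20 to 120 N. Pads are 22 mm wide; open, the fingers measure 114 mm over their backs; the gripper's body (76 mm by 85 mm) begins 54 mm behind the grasp point. The pads swing forward as they close: fully open they stand 13 mm farther back than shut.
Start: joints at [1.3, 0.264, 1.604, -0, 1.274, -0.037], TCP at [0.156, 0.657, 0.248] pointing down, gripper open.
Joint ranges: [-2.63, 2.63], [-0.94, 2.18], [0.31, 2.57], [-1.31, 4.45], [0, 2.66], [-2.55, 2.55]. Speed limits (rad/s): [2.57, 2.57, 3.14, 3.14, 3.14, 3.14].

INTERFACE

Orientations are given as a rotation vector (axis times angle).
In Python, from workcell import readout, read_camera, finish_job, bot gives the robot as it stands.
- The arm moves only by the tool jog_arm, never from a script. Its argument "deltas" is one flat list of numbers, 7 for each row, row after row: the shift along the tool's x, y, z in m, then the turn, a rotation vector about the tool's x, y, z in degrees, then the gripper command: -1 is shut, 1 is fully open, values between are in proportion. A call has 1 to 8 rows; each row is the pose to reach, as a shift and turn from the pose commanded when the call began, along the tool's axes at that moment; what a row does not reach only later rows make up. A row lasts 1/10 s, in which the tool goes at most 50 mm and 8.59 degrees, less where a joint would pass 70% of its speed; a pose out of reach is approached as far as the arm can. A call with a gripper value outside its range is refused whole. The fingers move at their own pace and stop on an object; "squeeze" is the grip in N (left out, the last holds). Time passes only in rows, so rows that repeat a pose let the fingers close. It gives the time, the measured TCP pose, the force, the opening and the grip force at its end, in the units of the state.
- readout.read_state(): the state, without advancing time (a new reading comes with each control period).
- read_camera(name): name is "scene" or "top"; returns a dict with "color" (384x512x3 uint8, blue, green, red), "fx", "fy", "cx", "cy" (pixels), "origin" and "attitude" of the camera in the world. Camera axes: x right, y down, z forward; pixel columns grow to the right and rows downward; lengths in m; the calibration is good to about 2 mm. A picture is of the moment at which its call begins. There is no depth.
- finish_job(): hands the job in; it is judged then, once.
The state is a dict: "time": time; "q": joint angles; "joint_vel": joint speeds; "joint_torque": joint torques, N m; "tool_pos": TCP position; "tcp_rot": TCP orientation; "wrist_force": force on the tool from outside, world axes, zero at the start; "torque": the same for the moment, N m; "width": opening from 0.0 (shut) to 1.0 (fully open); "grip_force": force on a finger pad.
Only numpy, scipy, OpenCV 4.12 (cv2) and the standard library are available. Lean on these libraries where they do the work, as an engineer would, in place of code of your own. Each camera call takes 0.05 s, during which the arm holds its last target. There are 200 camera calls.

TASK

Get the turbo test chamber ready for its leak test: shut the lid fully, then swing the yellow-handled hasp right over so that it lies flat on the lid with the brass catch in its slot, and only then turn the pressure dial until its white pointer is on the red mark. Leave the other things on the bench standing where they are, and let go of everything at the end.

Things in the scene. Friction and masses are not known exactly. Their poses are not given: they have to be found in the camera images.
- chamber: grey metal test chamber fixed to the bench, an open box 130 mm deep (x) by 220 mm wide (y) by 85 mm tall with a turbocharger core inside; origin under its centre, front (-x side) roughly toward the robot; it may stand left or right on the bench
- lid (a joint): chamber's aluminium lid, 130 x 220 x 10 mm, hinged along the top of the chamber's back (+x) wall with a stiff hinge that stays where it is left; 0 = shut flat on the chamber (top face 95.5 mm above the table), grows as it opens upward (about 1.2 = standing up steeply), rad
- lid_grip (a point): centre of the lid's blue grip roller, 20 mm diameter, 40 mm long along the chamber's y, free at both ends (pinch its end faces, it may pivot between the fingers); 30 mm above the lid's top face (lid shut), 105 mm before the lid's hinge, 55 mm to the chamber's +y; axes are the lid's
- lid_hinge (a point): point on the lid's hinge axis (parallel to the chamber's y) level with lid_grip; 40 mm below lid_grip's height when the lid is shut
- catch (a point): top of the brass catch, an upright block 22 x 8 x 22 mm on the lid's top face, 55 mm to the chamber's -y; the slot of the hasp goes over it
- hasp (a joint): steel hasp, a slotted strap 92 mm long, 34 mm wide, hinged on the top edge of the chamber's front wall, stiff enough to stay where it is left; 0 = lying flat on the shut lid with its slot over the catch, 1.57 = standing straight up, about 2 = leaning out toward the robot, rad
- hasp_grip (a point): centre of the yellow grip roller at the hasp's free end, 20 mm diameter, 40 mm long along the chamber's y, free at both ends (pinch its end faces); 85 mm along the strap from the hinge axis and 30 mm off the strap, so 128 mm above the table when the hasp is shut; axes are the hasp's
- hasp_hinge (a point): point on the hasp's hinge axis (parallel to the chamber's y), 98 mm above the table, at the hasp's middle
- console: blue wedge-shaped pressure console fixed to the bench, 170 mm deep (x), 180 mm wide (y), 30 mm tall in front and 150 mm at the back; origin under its centre; its black panel slopes 35.2 degrees, facing up and toward -x (its front), panel centre 90 mm above the table.
- guard (a point): middle of a grey guard bar, 20 mm thick, along the console's y, crossing over the dial 215 mm above the table and 20 mm behind (+x of) the console's centre, on a post at each end (y = +-80 mm): the dial is reached from the console's front, the tool tilted square to the panel
- dial_grip (a point): point on the dial's axis where its bar is gripped, 38 mm off the panel's centre; z = the dial's axis, square to the panel; the grip bar, 61 mm long, 14 mm wide, 32 mm tall, reaching 45 mm off the panel, lies along this frame's x, its white pointer line toward -x; below it a round skirt of 32 mm radius
- dial (a joint): grey pressure dial, rad, turns clockwise (seen facing the panel) as it grows, 0 to 5.2, stiff enough to stay; the pointer aims straight down the slope (console -x) at 0.6, to the left as seen from the robot (console +y) at 2.17, and at the broad red mark on the panel at 2.3
- pillar: loose bright steel pillar with a 84 mm round foot, a 48 mm shaft and a 72 mm head, 178 mm tall, between chamber and console; origin under its centre
- flange: loose flat steel ring, 90 mm across, 14 mm thick, on the table before the chamber; origin under its centre
- sleeve: loose aluminium pipe sleeve, 64 mm across, 62 mm tall, behind the chamber; origin under its centre
- spanner: loose spanner, 170 mm long, lying on the table before the console (origin: its middle, x along it)
- oil: loose blue plastic bottle, 60 mm across, 150 mm tall, behind the console; origin under its centre
- elbow: loose aluminium elbow, 76 mm foot, outlet reaching 57 mm to its +x, 68 mm tall, at the back in the middle; origin under its centre
- actuator: loose black electric actuator box, 60 x 90 x 34 mm, with a 20 mm stub at its +y side, at the left side; origin under its centre

How it is judged:
On the way, in this order (a step that is already met when the one before it is completed fails the run):
1. the lid is shut (within 0.06 rad) while the hasp is still off it (value of joint lid below 0.06 rad and value of joint hasp above 0.6 rad), for 0.2 s.
2. with the lid shut, the hasp lies flat over the catch (within 0.08 rad) (value of joint lid below 0.06 rad and value of joint hasp below 0.08 rad), for 0.2 s.
3. with lid and hasp shut, the dial is on the red mark (2.3, within 0.12 rad) (all of step 2 and value of joint dial between 2.18 and 2.42 rad), for 0.2 s.
At the end, for the whole second after the job is handed in: lid shut within 0.06 rad, hasp flat over the catch within 0.08 rad, dial at 2.3 within 0.12 rad, all three at rest (all of step 3 and velocity of joint lid between -0.05 and 0.05 rad/s and velocity of joint hasp between -0.05 and 0.05 rad/s and velocity of joint dial between -0.05 and 0.05 rad/s); the robot touches nothing.
It fails at once if a loose bystander is shifted by more than 25 mm or tipped over (distance of any of pillar, flange, sleeve, spanner, oil, elbow, actuator from where it was at the start of the episode above 0.025 m or angle between any of pillar, flange, sleeve, spanner, oil, elbow, actuator's own z axis and vertical above 0.5 rad).
It also fails if it takes over 69 s, if anything falls off the work surface, if the arm or the gripper's body presses on something with over 40 N, if the wrist force passes 120 N, or if a joint passes its speed limit or range.

## Working session

There is one attempt and no reset: what is moved stays moved. The work goes in short steps, Python scripts to look and compute and a tool call to move; the robot and the scene stay as the last step left them, time stands still between calls to the robot, and variables do not carry over. Pictures are saved under pics/ and viewed, at most 10 in all, crops included, and the job is handed in when it is done.

Besides the shell and the picture viewer there is one more tool, called after "Call:" as name(argument=value, ...) on one line, values as JSON. jog_arm: Moves the arm, as the interface text tells. Its arguments: {"type":"object","properties":{"deltas":{"type":"array"},"squeeze":{"type":"number"}},"required":["deltas"]}

```bash
mkdir -p pics; ls; python3 - <<'E'
from workcell import readout, read_camera, bot
import cv2
for n in("scene","top"):
    c=read_camera(n); cv2.imwrite(f"pics/{n}0.png",cv2.resize(c["color"],(800,600),interpolation=cv2.INTER_CUBIC))
    print(n,c["fx"],c["fy"],c["cx"],c["cy"],c["origin"],c["attitude"])
print(readout.read_state(), [a for a in dir(bot) if a[0]!='_'])
E
```

```text
pics
scene 452.79344955527944 452.79344955527944 258.15012639225097 189.91325467647502 [ 1.23723014 -0.41632014  1.14741835] [-2.20564416 -1.14614573  0.42968052]
top 355.0379984050682 355.0379984050682 255.49576723211413 190.90679444273425 [0.50242073 0.05085085 1.02513732] [-2.20676481  2.18434249 -0.02711649]
{'time': 0.1, 'q': array([ 1.30008988e+00,  2.64662990e-01,  1.60526696e+00, -6.75703977e-06,
        1.27370685e+00, -3.68929751e-02]), 'joint_vel': array([-0.0012129 , -0.00223131, -0.00549306, -0.00042361,  0.00081424,
        0.00106493]), 'joint_torque': array([-2.21815635e-04, -5.16710222e+01, -3.68590379e+01, -1.28597821e-04,
        6.38480647e-03, -3.58778095e-05]), 'tool_pos': array([0.15621762, 0.65601482, 0.24708054]), 'tcp_rot': array([-0.36639825, -3.11984283,  0.00317428]), 'wrist_force': array([0.33592406, 0.17475815, 0.32774755]), 'torque': array([-0.0036535 ,  0.03903264, -0.00547635]), 'grip_force': 0.0, 'width': 0.9989793010338501} ['MotionError', 'tip_extent']
```

View pics/scene0.png

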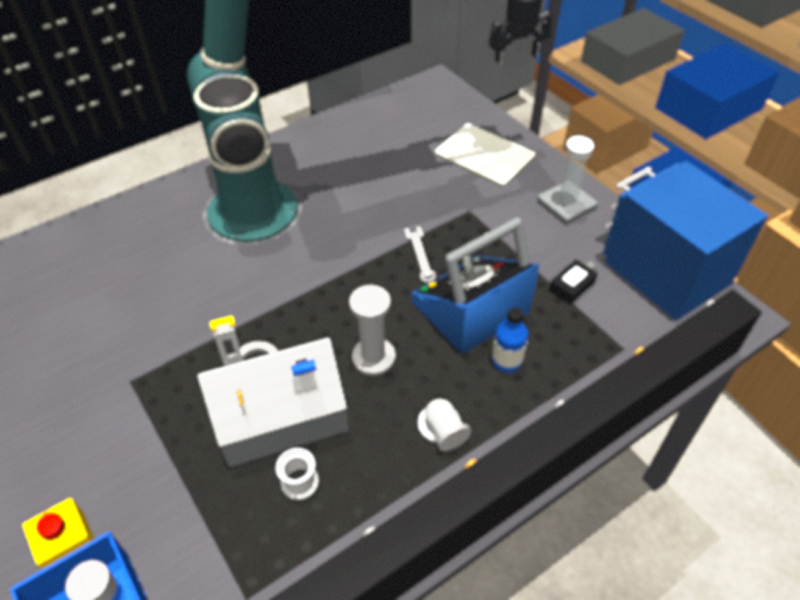

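View pics/top0.png

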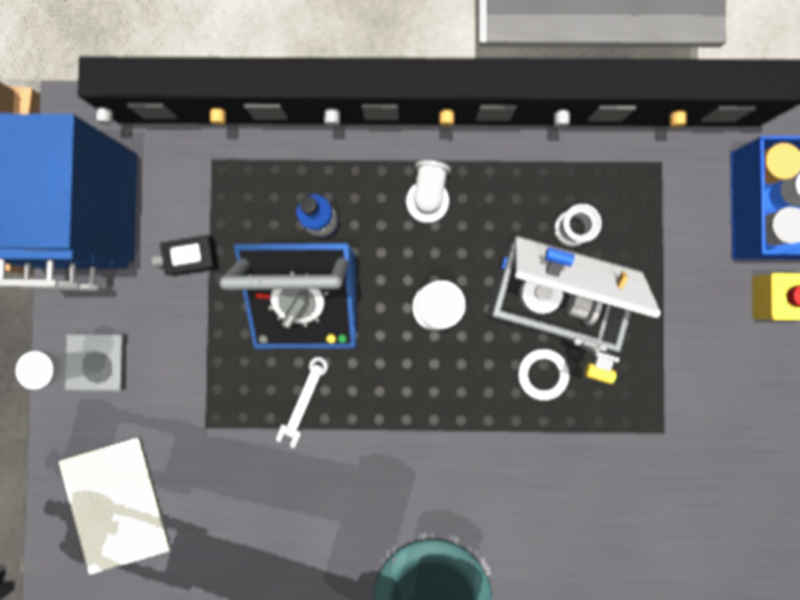

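The scene camera shows the chamber at (270,400) with the lid partly open and the yellow hasp leaning toward the robot. The console is at (475,300). In the top view the blue roller is at (559,257), the yellow one at (602,373) and the dial at (297,303). Next I'll take enlarged crops.

```bash
python3 - <<'E'
import cv2,numpy as np
from workcell import read_camera
T=read_camera("top")["color"];S=read_camera("scene")["color"]
def crop(I,x,y,w,h,s):
    o=cv2.resize(I[y:y+h,x:x+w],None,fx=s,fy=s,interpolation=cv2.INTER_CUBIC)
    for k in range(0,w,10): cv2.putText(o,str(x+k),(k*s,8),0,.27,(0,255,255),1); cv2.line(o,(k*s,10),(k*s,14),(0,255,255),1)
    for k in range(0,h,10): cv2.putText(o,str(y+k),(0,k*s+3),0,.27,(0,255,255),1); cv2.line(o,(18,k*s),(22,k*s),(0,255,255),1)
    return o
def comb(a,b):
    h=max(a.shape[0],b.shape[0]);return np.hstack([cv2.copyMakeBorder(i,0,h-i.shape[0],0,0,0) for i in(a,b)])
cv2.imwrite("pics/ch.png",comb(crop(T,310,145,115,105,4),crop(S,122,195,105,105,3)))
cv2.imwrite("pics/co.png",comb(crop(T,140,150,95,80,4),crop(S,255,135,95,95,4)))
E
```

```text
(no output)
```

View pics/ch.png

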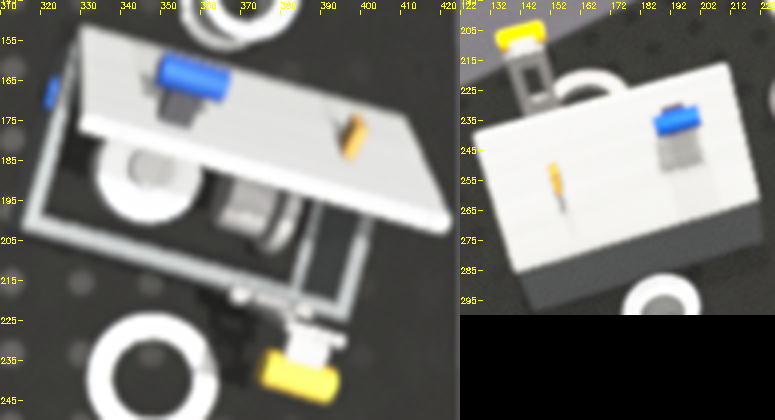

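View pics/co.png

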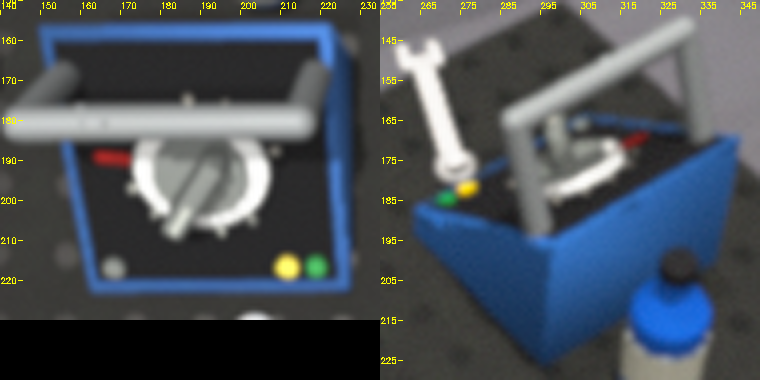

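In the crops, the top-view chamber front edge runs (316,202) to (397,224.5). The blue roller is at (358.5,164.5) and the yellow at (385,239). The dial pointer tip is at about (183.7,207), and the red mark sits to its upper left. I'll fit the poses from these.

```bash
cat > h.py <<'E'
import numpy as np, cv2
from scipy.spatial.transform import Rotation as R
from scipy.optimize import least_squares
from workcell import readout, read_camera
CAM={"top":(355.038,255.4958,190.9068,[.50242073,.05085085,1.02513732],[-2.20676481,2.18434249,-.02711649]),
"scene":(452.7934,258.1501,189.9133,[1.23723014,-.41632014,1.14741835],[-2.20564416,-1.14614573,.42968052])}
def proj(n,p):
    f,cx,cy,o,a=CAM[n]; v=R.from_rotvec(a).inv().apply(np.array(p)-o); return np.array([f*v[0]/v[2]+cx,f*v[1]/v[2]+cy])
def W(pose,p): # x,y,yaw
    c,s=np.cos(pose[2]),np.sin(pose[2]); return np.array([pose[0]+c*p[0]-s*p[1],pose[1]+s*p[0]+c*p[1],p[2]])
def lidp(th,d,y,h): # d before hinge, h above hinge axis
    c,s=np.cos(th),np.sin(th); return [.065-d*c+h*s, y, .0855+d*s+h*c]
def hasp(th,d=.085,h=.03,hx=-.065): 
    c,s=np.cos(th),np.sin(th); return [hx+d*c-h*s,-.055,.098+d*s+h*c]
def dial(th,r,h): # local console pt, r along pointer, h off panel
    b=np.radians(35.2);a=th-.6; dn=np.array([-np.cos(b),0,-np.sin(b)]);n=np.array([-np.sin(b),0,np.cos(b)])
    return np.array([0,0,.09])+n*h+r*(np.cos(a)*dn+np.sin(a)*np.array([0,1,0]))
E
python3 - <<'E'
from h import *
def ch(v):
    P=v[:3];L=v[3];H=v[4];o=[("top",W(P,[-.065,.11,.085]),(316.2,201.7)),("top",W(P,[-.065,-.11,.085]),(396.7,224.5)),
    ("top",W(P,lidp(L,.105,.055,.04)),(358.5,164.5)),("scene",W(P,lidp(L,.105,.055,.04)),(194.3,235.7)),
    ("top",W(P,lidp(L,.13,.11,.01)),(330,174.5)),("top",W(P,lidp(L,.13,-.11,.01)),(421.7,199.5)),
    ("scene",W(P,lidp(L,.13,-.11,.01)),(126.7,240)),("scene",W(P,lidp(L,.13,.11,.01)),(211,216.7)),
    ("scene",W(P,lidp(L,0,.11,.01)),(222,261.7)),("scene",W(P,lidp(L,0,-.11,.01)),(140.3,285.7)),
    ("top",W(P,hasp(H,hx=v[5])),(385,239)),("scene",W(P,hasp(H,hx=v[5])),(142,207.3))]
    return np.array([proj(n,p)-q for n,p,q in o])
r=least_squares(lambda v:ch(v).ravel(),[.5,-.27,-.25,.7,2,-.068],loss='soft_l1')
print(r.x.round(4));print(ch(r.x).round(1).tolist())
P=r.x;print("lid",W(P,lidp(P[3],.105,.055,.04)),"hasp",W(P,hasp(P[4],hx=P[5])))
def co(v):
    P=v[:3];o=[("top",[-.085,.09,.03],(163,222.5)),("top",[-.085,-.09,.03],(227.5,222.5)),("top",[.085,.09,.15],(150.5,157)),("top",[.085,-.09,.15],(223.2,156)),
    ("scene",[-.085,-.09,.03],(263.7,186.7)),("scene",[.085,.09,.15],(345,169.5)),("scene",[.085,-.09,.15],(297,195)),("top",dial(v[3],.029,.045),(184,206.5))]
    return np.array([proj(n,W(P,p))-q for n,p,q in o])
r=least_squares(lambda v:co(v).ravel(),[.5,.25,0,1],loss='soft_l1')
print(r.x.round(4));print(co(r.x).round(1).tolist())
P=r.x;print("dialgrip",W(P,dial(0,0,.038)),"dial tip pt, top/scene",proj("top",W(P,dial(0,0,.045))),proj("top",W(P,[.02,0,.215])))
E
```

```text
[ 0.5467 -0.2194 -0.2663  0.9659  1.6899 -0.0712]
[[-0.3, -0.6], [0.1, -0.6], [-0.7, 0.1], [-0.1, -1.1], [0.9, -0.5], [1.1, 0.3], [-0.2, 0.3], [-0.3, -0.2], [-0.4, -0.8], [0.1, 0.1], [-0.6, -0.5], [-0.0, -0.5]]
lid [ 0.59803394 -0.17636324  0.19461554] hasp [ 0.42511006 -0.24320803  0.17883246]
[0.5357 0.2332 0.0081 1.1533]
[[0.2, -0.3], [-0.3, -0.1], [0.3, -1.0], [-0.1, 0.0], [-0.8, -0.1], [-0.4, -0.7], [0.7, 0.8], [-0.5, 2.2]]
dialgrip [0.51379467 0.23305769 0.12105151] dial tip pt, top/scene [188.38832399 200.82589653] [180.80405809 180.38663544]
```

```bash
cat >> h.py <<'E'
CH=np.array([.5467,-.2194,-.2663]); CO=np.array([.5357,.2332,.0081]); HX=-.0712
def toolR(yaw,tilt,twist=0):
    # tool down, y along local +y, x toward -x; tilt>0 leans pointing toward -x (rad about tool y), twist about tool z
    return R.from_euler('z',yaw)*R.from_matrix(np.diag([-1,1,-1.]))*R.from_euler('y',tilt)*R.from_euler('z',twist)
def rows(tg):
    """tg: list of (world pos of grasp point, Rotation)"""
    s=readout.read_state(); R0=R.from_rotvec(s["tcp_rot"]); out=[]
    for p,r in tg:
        p=np.array(p)+r.apply([0,0,.002])
        d=R0.inv().apply(p-s["tool_pos"]); w=np.degrees((R0.inv()*r).as_rotvec())
        print((d.round(4)).tolist(),w.round(1).tolist())
E
python3 - <<'E'
from h import *
r=toolR(CH[2],np.radians(25)); g=W(CH,lidp(.966,.105,.055,.04)); z=r.apply([0,0,1])
r0=R.from_rotvec(readout.read_state()["tcp_rot"])
rows([([.156,.656,.33],r0),([.45,.1,.36],r),(g-.12*z,r),(g,r)]); print(g-.12*z)
E
```

```text
[0.0002, -0.0004, -0.0806] [0.0, 0.0, 0.0]
[-0.4137, -0.4732, -0.1101] [-0.5, 25.0, 1.8]
[-0.6725, -0.7093, -0.0531] [-0.5, 25.0, 1.8]
[-0.6218, -0.7075, 0.0556] [-0.5, 25.0, 1.8]
[ 0.64695628 -0.18973827  0.3033756 ]
```

Call:
jog_arm(deltas=[0,0,-0.08,0,0,0,1,0,0,-0.08,0,0,0,1,-0.414,-0.473,-0.11,-0.5,25,1.8,1,-0.414,-0.473,-0.11,-0.5,25,1.8,1,-0.414,-0.473,-0.11,-0.5,25,1.8,1,-0.414,-0.473,-0.11,-0.5,25,1.8,1,-0.414,-0.473,-0.11,-0.5,25,1.8,1,-0.414,-0.473,-0.11,-0.5,25,1.8,1], squeeze=40)

```text
time: 1.0
tool_pos: [0.297, 0.3893, 0.3423]
tcp_rot: [-0.36, -2.684, -0.082]
wrist_force: [1.4, 0.6, 0.3]
width: 1.0
grip_force: 0.0
```

```bash
python3 - <<'E'
from h import *
r=toolR(CH[2],np.radians(25)); g=W(CH,lidp(.966,.105,.055,.04)); z=r.apply([0,0,1])
rows([([.45,.1,.36],r),(g-.12*z,r),(g,r)])
E
```

```text
[-0.1953, -0.2387, -0.109] [0.1, -0.0, 0.0]
[-0.4605, -0.4663, -0.1706] [0.1, -0.0, 0.0]
[-0.4605, -0.4665, -0.0506] [0.1, -0.0, 0.0]
```

Call:
jog_arm(deltas=[-0.195,-0.239,-0.109,0,0,0,1,-0.195,-0.239,-0.109,0,0,0,1,-0.195,-0.239,-0.109,0,0,0,1,-0.195,-0.239,-0.109,0,0,0,1,-0.195,-0.239,-0.109,0,0,0,1,-0.195,-0.239,-0.109,0,0,0,1,-0.46,-0.466,-0.17,0,0,0,1,-0.46,-0.466,-0.17,0,0,0,1])

```text
time: 1.8
tool_pos: [0.4916, 0.0422, 0.3428]
tcp_rot: [-0.359, -2.686, -0.083]
wrist_force: [1.3, 0.9, 0.3]
width: 0.998
grip_force: 0.0
```

Call:
jog_arm(deltas=[-0.2,-0.17,-0.04,0,0,0,1,-0.2,-0.17,-0.04,0,0,0,1,-0.2,-0.17,-0.04,0,0,0,1,-0.2,-0.17,-0.04,0,0,0,1,-0.2,-0.17,-0.04,0,0,0,1,-0.2,-0.17,-0.04,0,0,0,1])

```text
time: 2.4
tool_pos: [0.6381, -0.176, 0.2907]
tcp_rot: [-0.363, -2.681, -0.081]
wrist_force: [0.8, -0.5, -0.7]
width: 0.998
grip_force: 0.0
```

```bash
python3 - <<'E'
from h import *
r=toolR(CH[2],np.radians(25)); g=W(CH,lidp(.966,.105,.055,.04)); z=r.apply([0,0,1])
rows([(g-.12*z,r),(g-.06*z,r),(g,r)])
S=read_camera("scene")["color"]; T=read_camera("top")["color"]
cv2.imwrite("pics/a.png",cv2.resize(np.vstack([S[130:320,80:330],T[80:270,240:490]]),None,fx=1.57,fy=1.57,interpolation=cv2.INTER_CUBIC))
E
```

```text
[-0.0057, -0.0109, -0.0146] [0.1, -0.1, -0.2]
[-0.0058, -0.0109, 0.0454] [0.1, -0.1, -0.2]
[-0.0059, -0.011, 0.1054] [0.1, -0.1, -0.2]
```

View pics/a.png

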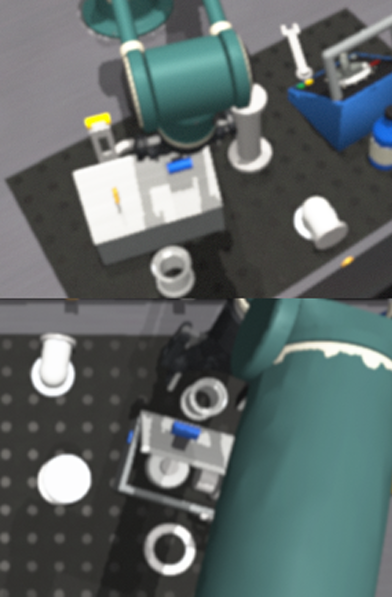

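Call:
jog_arm(deltas=[-0.006,-0.011,0.0,0,0,0,1,-0.006,-0.011,0.03,0,0,0,1,-0.006,-0.011,0.06,0,0,0,1,-0.006,-0.011,0.085,0,0,0,1,-0.006,-0.011,0.105,0,0,0,1,-0.006,-0.011,0.105,0,0,0,1,-0.006,-0.011,0.105,0,0,0,1])

```text
time: 3.2
tool_pos: [0.5967, -0.1713, 0.1975]
tcp_rot: [-0.357, -2.685, -0.082]
wrist_force: [-0.2, 0.1, 1.0]
width: 1.001
grip_force: 0.0
```

```bash
python3 - <<'E'
from h import *
r=toolR(CH[2],np.radians(25)); g=W(CH,lidp(.966,.105,.055,.04))
rows([(g,r)])
S=read_camera("scene")["color"]; T=read_camera("top")["color"]
cv2.imwrite("pics/b.png",cv2.resize(np.hstack([S[190:290,110:240],T[130:230,300:430]]),None,fx=3,fy=3,interpolation=cv2.INTER_CUBIC))
E
```

```text
[-0.0036, -0.0046, 0.0035] [0.1, 0.0, 0.1]
```

View pics/b.png

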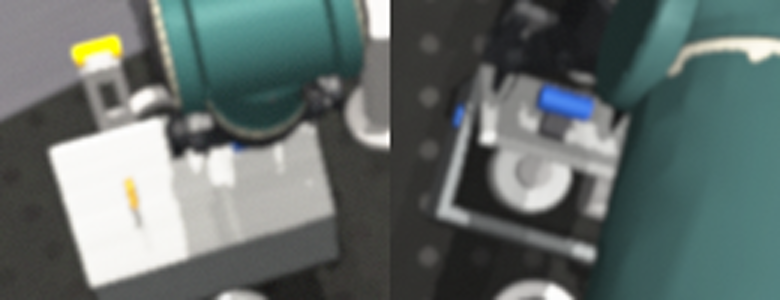

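The fingers straddle the roller. In the right half, the left fingertip is at (487,100), the roller at (565,102) and the other finger is under the arm. I'll trim the position and pinch.

Call:
jog_arm(deltas=[-0.004,-0.004,0.003,0,0,0,1,-0.004,-0.004,0.003,0,0,0,-1,-0.004,-0.004,0.003,0,0,0,-1,-0.004,-0.004,0.003,0,0,0,-1,-0.004,-0.004,0.003,0,0,0,-1,-0.004,-0.004,0.003,0,0,0,-1,-0.004,-0.004,0.003,0,0,0,-1,-0.004,-0.004,0.003,0,0,0,-1], squeeze=40)

```text
time: 4.1
tool_pos: [0.5981, -0.1761, 0.1921]
tcp_rot: [-0.359, -2.685, -0.083]
wrist_force: [0.2, 3.4, 2.0]
width: 0.454
grip_force: 43.0
```

```bash
cat >> h.py <<'E'
def relrows(f,th0,ths,t0,tilts,yaw):
    """arc rows relative to current pose: f(th)->world grip"""
    s=readout.read_state(); R0=R.from_rotvec(s["tcp_rot"]); p0=f(th0)+0; off=s["tool_pos"]-toolR(yaw,t0).apply([0,0,.002])-p0
    print("offset",off.round(4),"w",s["width"],s["grip_force"],s["wrist_force"].round(1))
    for th,t in zip(ths,tilts):
        r=R0*R.from_euler('y',t-t0); d=R0.inv().apply(f(th)-p0+(r.apply([0,0,.002])-R0.apply([0,0,.002])))
        print(d.round(4).tolist(),round(float(np.degrees(t-t0)),1))
E
python3 - <<'E'
from h import *
ths=np.linspace(.966,0,17)[1:]
relrows(lambda t:W(CH,lidp(t,.105,.055,.04)),.966,ths,np.radians(25),np.radians(25)*ths/.966,CH[2])
E
```

```text
offset [ 0.0009  0.0001 -0.0007] w 0.4540350468811714 43.003976941108704 [0.2 3.4 2. ]
[0.0051, -0.0, 0.0044] -1.6
[0.0099, -0.0, 0.0091] -3.1
[0.0145, -0.0, 0.0141] -4.7
[0.0187, -0.0, 0.0194] -6.2
[0.0226, -0.0, 0.0249] -7.8
[0.0261, -0.0, 0.0306] -9.4
[0.0293, -0.0, 0.0365] -10.9
[0.0322, -0.0001, 0.0427] -12.5
[0.0347, -0.0001, 0.0489] -14.1
[0.0367, -0.0001, 0.0554] -15.6
[0.0384, -0.0001, 0.0619] -17.2
[0.0397, -0.0001, 0.0685] -18.7
[0.0406, -0.0001, 0.0752] -20.3
[0.0411, -0.0001, 0.082] -21.9
[0.0412, -0.0001, 0.0887] -23.4
[0.0408, -0.0002, 0.0955] -25.0
```

Call:
jog_arm(deltas=[0.005,0,0.0045,0,-1.6,0,-1,0.01,0,0.009,0,-3.1,0,-1,0.0145,0,0.014,0,-4.7,0,-1,0.0185,0,0.0195,0,-6.2,0,-1,0.0225,0,0.025,0,-7.8,0,-1,0.026,0,0.0305,0,-9.4,0,-1,0.0295,0,0.0365,0,-10.9,0,-1,0.032,0,0.0425,0,-12.5,0,-1])

```text
time: 4.9
tool_pos: [0.5542, -0.1639, 0.1694]
tcp_rot: [-0.389, -2.905, -0.045]
wrist_force: [-0.7, 5.7, 10.6]
width: 0.458
grip_force: 44.7
```

```bash
python3 - <<'E'
from h import *
ths=np.linspace(.483,0,9)[1:]
relrows(lambda t:W(CH,lidp(t,.105,.055,.04)),.483,ths,np.radians(12.5),np.radians(12.5)*ths/.483,CH[2])
E
```

```text
offset [ 0.0025 -0.0001  0.0017] w 0.45760197126135355 44.703465700149536 [-0.7  5.7 10.6]
[0.0038, -0.0, 0.0056] -1.6
[0.0073, -0.0, 0.0114] -3.1
[0.0103, -0.0, 0.0174] -4.7
[0.0131, -0.0001, 0.0236] -6.2
[0.0154, -0.0001, 0.0299] -7.8
[0.0174, -0.0001, 0.0364] -9.4
[0.019, -0.0001, 0.0429] -10.9
[0.0201, -0.0001, 0.0496] -12.5
```

Call:
jog_arm(deltas=[0.004,0,0.0055,0,-1.6,0,-1,0.0075,0,0.0115,0,-3.1,0,-1,0.0105,0,0.0175,0,-4.7,0,-1,0.013,0,0.0235,0,-6.2,0,-1,0.0155,0,0.03,0,-7.8,0,-1,0.0175,0,0.0365,0,-9.4,0,-1,0.019,0,0.043,0,-10.9,0,-1,0.02,0,0.0495,0,-12.5,0,-1])

```text
time: 5.7
tool_pos: [0.5234, -0.1553, 0.1238]
tcp_rot: [0.417, 3.112, 0.004]
wrist_force: [-1.9, 6.8, 7.1]
width: 0.463
grip_force: 45.6
```

Call:
jog_arm(deltas=[0,0,0.002,0,0,0,-1,0,0,0.002,0,0,0,-1])

```text
time: 5.9
tool_pos: [0.5224, -0.155, 0.1213]
tcp_rot: [-0.417, -3.112, -0.005]
wrist_force: [-3.7, 7.5, 5.8]
width: 0.458
grip_force: 45.5
```

```bash
python3 - <<'E'
from h import *
print(readout.read_state()["wrist_force"]); rows([(W(CH,lidp(0,.105,.055,.04)),toolR(CH[2],0))])
E
```

```text
[-3.72773166  7.51813801  5.80831647]
[-0.0004, -0.0007, -0.0022] [0.2, -0.1, 0.0]
```

Call:
jog_arm(deltas=[0,0,0.003,0,0,0,-1,0,0,0.003,0,0,0,-1,0,0,0.003,0,0,0,-1])

```text
time: 6.2
tool_pos: [0.5224, -0.155, 0.1211]
tcp_rot: [-0.416, -3.111, -0.005]
wrist_force: [-13.2, 10.0, 23.9]
width: 0.459
grip_force: 47.6
```

Call:
jog_arm(deltas=[0,0,-0.005,0,0,0,-1,0,0,-0.005,0,0,0,1,0,0,-0.005,0,0,0,1,0,0,-0.005,0,0,0,1,0,0,-0.005,0,0,0,1,0,0,-0.04,0,0,0,1,0,0,-0.08,0,0,0,1,0,0,-0.13,0,0,0,1])

```text
time: 7.0
tool_pos: [0.5219, -0.1561, 0.2467]
tcp_rot: [-0.416, -3.109, -0.004]
wrist_force: [1.3, -0.4, 0.5]
width: 1.003
grip_force: 0.0
```

```bash
python3 - <<'E'
from h import *
g=W(CH,hasp(1.69,hx=HX)); r=toolR(CH[2],-.2); z=r.apply([0,0,1]); print(g)
rows([(g-.09*z,r),(g,r)])
S=read_camera("scene")["color"]; T=read_camera("top")["color"]
cv2.imwrite("pics/c.png",cv2.resize(np.hstack([S[190:310,110:240],T[130:250,300:430]]),None,fx=3,fy=3,interpolation=cv2.INTER_CUBIC))
E
```

```text
[ 0.42504654 -0.24322503  0.17882916]
[0.088, -0.1095, -0.0181] [0.1, -11.8, -0.0]
[0.0697, -0.1097, 0.07] [0.1, -11.8, -0.0]
```

View pics/c.png

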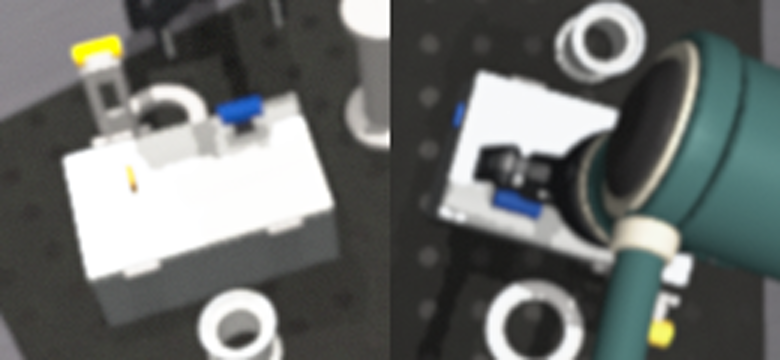

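The lid is flat, and the hasp still stands at the left (97,50) in the scene crop. On to the hasp grip.

Call:
jog_arm(deltas=[0.088,-0.11,-0.018,0,-11.8,0,1,0.088,-0.11,-0.018,0,-11.8,0,1,0.088,-0.11,-0.018,0,-11.8,0,1,0.088,-0.11,-0.018,0,-11.8,0,1,0.08,-0.11,0.025,0,-11.8,0,1,0.07,-0.11,0.07,0,-11.8,0,1,0.07,-0.11,0.07,0,-11.8,0,1,0.07,-0.11,0.07,0,-11.8,0,1])

```text
time: 7.9
tool_pos: [0.4266, -0.2432, 0.1766]
tcp_rot: [0.39, 2.914, -0.035]
wrist_force: [0.7, 0.1, -0.2]
width: 0.999
grip_force: 0.0
```

```bash
python3 - <<'E'
from h import *
g=W(CH,hasp(1.69,hx=HX)); r=toolR(CH[2],-.2)
rows([(g,r)])
E
```

```text
[0.0011, -0.0004, -0.0004] [0.2, 0.2, 0.0]
```

Call:
jog_arm(deltas=[0.001,0,0,0,0,0,-1,0.001,0,0,0,0,0,-1,0.001,0,0,0,0,0,-1,0.001,0,0,0,0,0,-1,0.001,0,0,0,0,0,-1,0.001,0,0,0,0,0,-1,0.001,0,0,0,0,0,-1], squeeze=40)

```text
time: 8.6
tool_pos: [0.4271, -0.2428, 0.1797]
tcp_rot: [0.39, 2.908, -0.035]
wrist_force: [-1.2, 7.6, 8.6]
width: 0.462
grip_force: 40.2
```

```bash
python3 - <<'E'
from h import *
ths=np.linspace(1.69,0,25)[1:]
relrows(lambda t:W(CH,hasp(t,hx=HX)),1.69,ths,-.2,-.2*ths/1.69,CH[2])
E
```

```text
offset [0.0017 0.0005 0.0029] w 0.4617308333219777 40.23661673069 [-1.2  7.6  8.6]
[-0.0062, 0.0, -0.0014] 0.5
[-0.0124, 0.0, -0.0023] 1.0
[-0.0188, 0.0, -0.0027] 1.4
[-0.0251, 0.0, -0.0028] 1.9
[-0.0314, 0.0, -0.0023] 2.4
[-0.0377, 0.0, -0.0015] 2.9
[-0.0439, 0.0, -0.0002] 3.3
[-0.05, 0.0, 0.0016] 3.8
[-0.0559, 0.0, 0.0037] 4.3
[-0.0617, 0.0, 0.0063] 4.8
[-0.0673, 0.0, 0.0093] 5.3
[-0.0726, 0.0, 0.0127] 5.7
[-0.0777, -0.0, 0.0164] 6.2
[-0.0826, -0.0, 0.0205] 6.7
[-0.0871, -0.0, 0.0249] 7.2
[-0.0913, -0.0, 0.0296] 7.6
[-0.0952, -0.0001, 0.0347] 8.1
[-0.0987, -0.0001, 0.0399] 8.6
[-0.1018, -0.0001, 0.0454] 9.1
[-0.1046, -0.0001, 0.0512] 9.5
[-0.1069, -0.0001, 0.0571] 10.0
[-0.1088, -0.0001, 0.0631] 10.5
[-0.1102, -0.0002, 0.0693] 11.0
[-0.1113, -0.0002, 0.0755] 11.5
```

Call:
jog_arm(deltas=[-0.006,0,-0.0015,0,0.5,0,-1,-0.0125,0,-0.0025,0,1,0,-1,-0.019,0,-0.0025,0,1.4,0,-1,-0.025,0,-0.003,0,1.9,0,-1,-0.0315,0,-0.0025,0,2.4,0,-1,-0.0375,0,-0.0015,0,2.9,0,-1,-0.044,0,0,0,3.3,0,-1,-0.05,0,0.0015,0,3.8,0,-1])

```text
time: 9.4
tool_pos: [0.473, -0.2554, 0.1871]
tcp_rot: [0.399, 2.979, -0.022]
wrist_force: [-3.8, 4.7, 4.6]
width: 0.461
grip_force: 39.9
```

```bash
python3 - <<'E'
from h import *
ths=np.linspace(1.69,0,25)
relrows(lambda t:W(CH,hasp(t,hx=HX)),ths[8],ths[9:17],-.2*ths[8]/1.69,-.2*ths[9:17]/1.69,CH[2])
E
```

```text
offset [0.0001 0.0008 0.0015] w 0.4608328216823067 39.92549121379852 [-3.8  4.7  4.6]
[-0.0061, -0.0, 0.0017] 0.5
[-0.012, -0.0, 0.0039] 1.0
[-0.0178, -0.0, 0.0065] 1.4
[-0.0234, -0.0, 0.0094] 1.9
[-0.0288, -0.0, 0.0128] 2.4
[-0.0339, -0.0001, 0.0165] 2.9
[-0.0387, -0.0001, 0.0206] 3.3
[-0.0433, -0.0001, 0.025] 3.8
```

Call:
jog_arm(deltas=[-0.006,0,0.0015,0,0.5,0,-1,-0.012,0,0.004,0,1,0,-1,-0.018,0,0.0065,0,1.4,0,-1,-0.0235,0,0.0095,0,1.9,0,-1,-0.029,0,0.013,0,2.4,0,-1,-0.034,0,0.0165,0,2.9,0,-1,-0.0385,0,0.0205,0,3.3,0,-1,-0.0435,0,0.025,0,3.8,0,-1])

```text
time: 10.2
tool_pos: [0.5193, -0.2683, 0.1692]
tcp_rot: [0.407, 3.041, -0.011]
wrist_force: [-0.5, 4.2, 5.0]
width: 0.461
grip_force: 40.8
```

```bash
python3 - <<'E'
from h import *
ths=np.linspace(1.69,0,25)
relrows(lambda t:W(CH,hasp(t,hx=HX)),ths[16],ths[17:],-.2*ths[16]/1.69,-.2*ths[17:]/1.69,CH[2])
E
```

```text
offset [0.0017 0.0002 0.0025] w 0.46076874345657937 40.76047360897064 [-0.5  4.2  5. ]
[-0.0045, -0.0, 0.0045] 0.5
[-0.0087, -0.0, 0.0092] 1.0
[-0.0125, -0.0, 0.0143] 1.4
[-0.016, -0.0001, 0.0196] 1.9
[-0.0191, -0.0001, 0.0251] 2.4
[-0.0218, -0.0001, 0.0308] 2.9
[-0.0241, -0.0001, 0.0367] 3.3
[-0.0259, -0.0001, 0.0428] 3.8
```

Call:
jog_arm(deltas=[-0.0045,0,0.0045,0,0.5,0,-1,-0.0085,0,0.009,0,1,0,-1,-0.0125,0,0.0145,0,1.4,0,-1,-0.016,0,0.0195,0,1.9,0,-1,-0.019,0,0.025,0,2.4,0,-1,-0.022,0,0.031,0,2.9,0,-1,-0.024,0,0.0365,0,3.3,0,-1,-0.026,0,0.043,0,3.8,0,-1])

```text
time: 11.0
tool_pos: [0.5494, -0.2767, 0.1295]
tcp_rot: [0.415, 3.101, 0.0]
wrist_force: [4.1, 3.7, 6.5]
width: 0.457
grip_force: 47.1
```

Call:
jog_arm(deltas=[0,0,0.003,0,0,0,-1,0,0,0.004,0,0,0,-1,0,0,0.005,0,0,0,-1,0,0,0.005,0,0,0,-1])

```text
time: 11.4
tool_pos: [0.551, -0.2772, 0.1254]
tcp_rot: [0.415, 3.097, -0.001]
wrist_force: [6.5, 3.1, 5.9]
width: 0.462
grip_force: 48.3
```

Call:
jog_arm(deltas=[0,0,0.002,0,0,0,-1,0,0,0.004,0,0,0,-1,0,0,0.004,0,0,0,-1])

```text
time: 11.7
tool_pos: [0.552, -0.2774, 0.1219]
tcp_rot: [0.415, 3.095, -0.001]
wrist_force: [8.3, 1.9, 6.0]
width: 0.454
grip_force: 49.7
```

Call:
jog_arm(deltas=[0,0,0.002,0,0,0,-1,0,0,0.003,0,0,0,-1,0,0,0.003,0,0,0,-1])

```text
time: 12.0
tool_pos: [0.5527, -0.2776, 0.1194]
tcp_rot: [0.415, 3.093, -0.002]
wrist_force: [8.6, 2.5, 5.4]
width: 0.456
grip_force: 50.6
```

Call:
jog_arm(deltas=[0,0,0.002,0,0,0,-1,0,0,0.004,0,0,0,-1,0,0,0.004,0,0,0,-1,0,0,0.004,0,0,0,-1])

```text
time: 12.4
tool_pos: [0.5534, -0.2778, 0.1159]
tcp_rot: [0.415, 3.092, -0.002]
wrist_force: [10.1, 3.0, 7.9]
width: 0.462
grip_force: 52.0
```

```bash
python3 - <<'E'
from h import *
print(readout.read_state()["torque"])
S=read_camera("scene")["color"]
cv2.imwrite("pics/d.png",cv2.resize(S[170:290,110:240],None,fx=5,fy=5,interpolation=cv2.INTER_CUBIC))
E
```

```text
[ 0.50584139 -1.0785034  -0.15170861]
```

View pics/d.png

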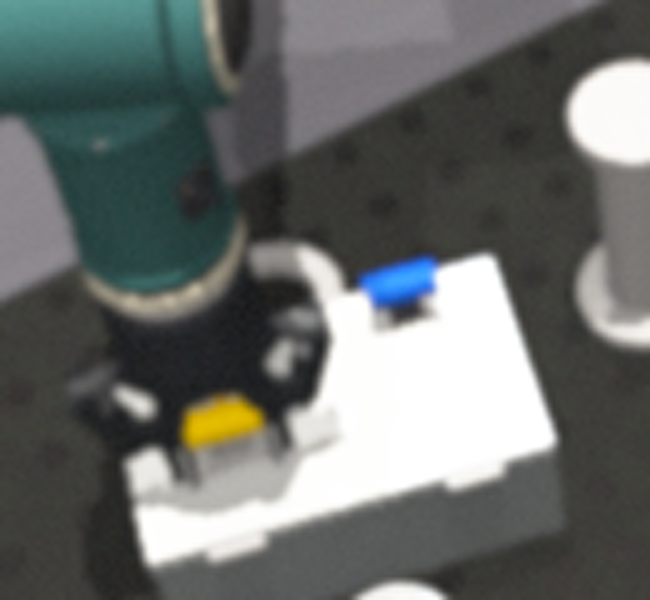

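The yellow roller is at crop (222,420), scene pixel (154.4,254). I'll compare that with the predictions.

```bash
python3 - <<'E'
from h import *
for t in(0,.1,.2,.3): print(t,proj("scene",W(CH,hasp(t,hx=HX))).round(1),W(CH,hasp(t,hx=HX)).round(4))
print(proj("scene",W(CH,lidp(0,.105,.055,.04))), "obs blue",110+400/5,170+284/5)
print(proj("scene",readout.read_state()["tool_pos"]))
E
```

```text
0 [154.3 253.6] [ 0.5455 -0.2761  0.128 ]
0.1 [153.5 250.9] [ 0.5422 -0.2752  0.1363]
0.2 [152.6 247.9] [ 0.5382 -0.2741  0.1443]
0.3 [151.7 244.8] [ 0.5333 -0.2728  0.1518]
[189.96910755 227.0252765 ] obs blue 190.0 226.8
[155.89400544 258.46241129]
```

Call:
jog_arm(deltas=[0,0,0,0,0,0,1,0,0,0,0,0,0,1,0,0,0,0,0,0,1,0,0,0,0,0,0,1,0,0,0,0,0,0,1,0,0,-0.04,0,0,0,1,0,0,-0.08,0,0,0,1,0,0,-0.08,0,0,0,-1])

```text
time: 13.25
tool_pos: [0.5497, -0.2786, 0.1975]
tcp_rot: [0.415, 3.096, -0.006]
wrist_force: [0.5, -0.2, 1.6]
width: 0.858
grip_force: 0.0
```

```bash
python3 - <<'E'
from h import *
g=W(CH,hasp(0,hx=HX)); r=toolR(CH[2],0)
rows([(g+[0,0,.05],r),(g+[0,0,.027],r)])
S=read_camera("scene")["color"]
cv2.imwrite("pics/e.png",cv2.resize(S[210:290,120:220],None,fx=7,fy=7,interpolation=cv2.INTER_CUBIC))
E
```

```text
[0.0051, 0.0014, 0.0214] [-0.1, 1.0, 0.0]
[0.0055, 0.0014, 0.0444] [-0.1, 1.0, 0.0]
```

View pics/e.png

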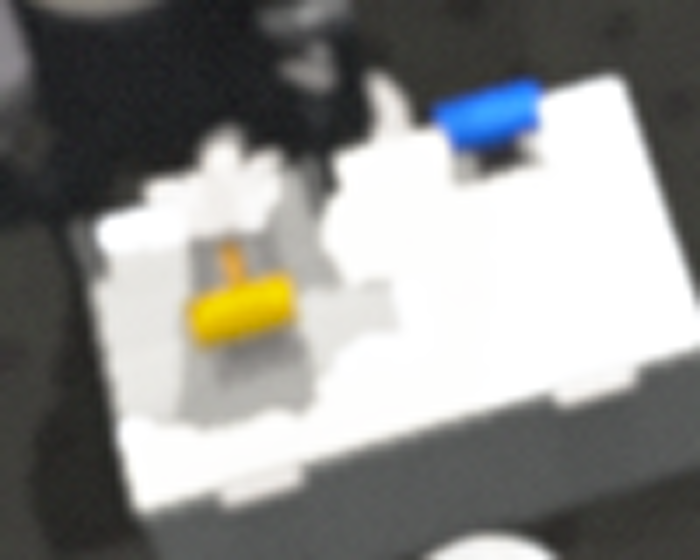

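The roller is at (154.7,254.0), which matches angle 0, and the brass catch shows through the slot. I'll confirm with a gentle press from above with the fingers closed.

Call:
jog_arm(deltas=[0.0055,0.0015,0.005,0,1,0,-1,0.0055,0.0015,0.005,0,1,0,-1,0.0055,0.0015,0.005,0,1,0,-1,0.0055,0.0015,0.01,0,1,0,-1,0.0055,0.0015,0.02,0,1,0,-1,0.0055,0.0015,0.03,0,1,0,-1,0.0055,0.0015,0.036,0,1,0,-1,0.0055,0.0015,0.039,0,1,0,-1])

```text
time: 14.1
tool_pos: [0.5411, -0.2734, 0.1542]
tcp_rot: [-0.415, -3.102, -0.006]
wrist_force: [-11.3, 5.4, 29.6]
width: -0.004
grip_force: 14.8
```

Call:
jog_arm(deltas=[0,0,0.002,0,0,0,-1,0,0,0.004,0,0,0,-1,0,0,0.004,0,0,0,-1])

```text
time: 14.4
tool_pos: [0.5412, -0.2734, 0.154]
tcp_rot: [-0.415, -3.103, -0.005]
wrist_force: [-15.2, 8.1, 35.5]
width: 0.001
grip_force: 17.2
```

The hasp stops hard with the roller top at z = 0.137, so it is flat. Next is the dial.

Call:
jog_arm(deltas=[0,0,-0.05,0,0,0,-1,0,0,-0.1,0,0,0,-1,0,0,-0.15,0,0,0,0.2,0,0,-0.15,0,0,0,0.2])

```text
time: 14.8
tool_pos: [0.5467, -0.2763, 0.307]
tcp_rot: [0.416, 3.11, -0.004]
wrist_force: [1.1, 0.2, 0.9]
width: 0.334
grip_force: 0.0
```

```bash
cat >> h.py <<'E'
T=np.radians(35.2)
E
python3 - <<'E'
from h import *
s=readout.read_state(); print(s["q"].round(2))
a=.54; r=toolR(CO[2],-T,a); g=W(CO,dial(0,0,.038)); z=r.apply([0,0,1]); print(g)
rows([([.42,.08,.32],r),(g-.1*z,r),(g,r)])
E
```

```text
[-0.51  0.11  1.67 -0.    1.35 -1.81]
[0.51379629 0.23302258 0.12105151]
[0.2148, 0.3107, -0.013] [-14.1, -32.1, 14.8]
[0.2206, 0.4677, 0.1039] [-14.1, -32.1, 14.8]
[0.1655, 0.4834, 0.1858] [-14.1, -32.1, 14.8]
```

Call:
jog_arm(deltas=[0.215,0.311,-0.013,-14.1,-32.1,14.8,0.2,0.215,0.311,-0.013,-14.1,-32.1,14.8,0.2,0.215,0.311,-0.013,-14.1,-32.1,14.8,0.2,0.215,0.311,-0.013,-14.1,-32.1,14.8,0.2,0.215,0.311,-0.013,-14.1,-32.1,14.8,0.2,0.215,0.311,-0.013,-14.1,-32.1,14.8,0.2,0.215,0.311,-0.013,-14.1,-32.1,14.8,0.2,0.215,0.311,-0.013,-14.1,-32.1,14.8,0.2])

```text
time: 15.6
tool_pos: [0.416, 0.0837, 0.3131]
tcp_rot: [0.675, 2.464, 0.227]
wrist_force: [0.7, 0.6, -0.6]
width: 0.599
grip_force: 0.0
```

```bash
python3 - <<'E'
from h import *
a=.54; r=toolR(CO[2],-T,a); g=W(CO,dial(0,0,.038)); z=r.apply([0,0,1])
rows([(g-.1*z,r),(g,r)])
c=read_camera("top")["color"]; S=read_camera("scene")["color"]
cv2.imwrite("pics/f.png",cv2.resize(np.hstack([c[140:240,130:230],S[125:225,250:350]]),None,fx=4,fy=4,interpolation=cv2.INTER_CUBIC))
E
```

```text
[0.1008, 0.1115, 0.1175] [0.0, -0.8, -0.3]
[0.0994, 0.1114, 0.2175] [0.0, -0.8, -0.3]
```

View pics/f.png

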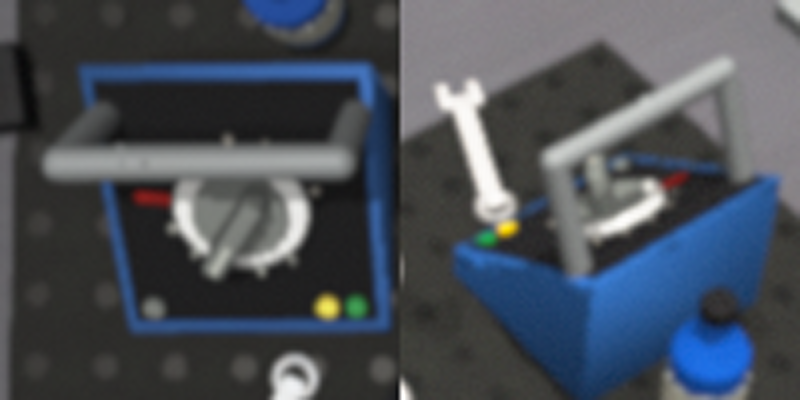

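The dial bar runs from its tip at (183.5,207) to about (193.8,190) in the top view. I'll check the dial angle against that.

```bash
python3 - <<'E'
from h import *
for t in(1.0,1.1,1.2,1.3): print(t,[proj("top",W(CO,dial(t,q,.045))).round(1) for q in(.03,0,-.03)])
E
```

```text
1.0 [array([185. , 209.6]), array([188.4, 200.8]), array([191.9, 191.7])]
1.1 [array([183.9, 209.2]), array([188.4, 200.8]), array([193. , 192.2])]
1.2 [array([182.9, 208.7]), array([188.4, 200.8]), array([194.1, 192.7])]
1.3 [array([181.9, 208.2]), array([188.4, 200.8]), array([195.1, 193.3])]
```

Call:
jog_arm(deltas=[0.101,0.1115,0.1175,0,-0.8,-0.3,0.2,0.101,0.1115,0.1175,0,-0.8,-0.3,0.2,0.101,0.1115,0.1175,0,-0.8,-0.3,0.2,0.101,0.1115,0.1175,0,-0.8,-0.3,0.2,0.101,0.1115,0.1175,0,-0.8,-0.3,0.2,0.101,0.1115,0.1175,0,-0.8,-0.3,0.2])

```text
time: 16.3
tool_pos: [0.4579, 0.2304, 0.1986]
tcp_rot: [0.667, 2.458, 0.212]
wrist_force: [-0.1, 0.4, 0.6]
width: 0.6
grip_force: 0.0
```

```bash
python3 - <<'E'
from h import *
a=.54; r=toolR(CO[2],-T,a); g=W(CO,dial(0,0,.038)); z=r.apply([0,0,1])
rows([(g-.1*z,r),(g,r)])
E
```

```text
[0.0003, 0.0024, -0.0025] [-0.3, -0.2, 0.2]
[-0.0001, 0.0029, 0.0975] [-0.3, -0.2, 0.2]
```

Call:
jog_arm(deltas=[-0.001,0.004,0.03,0,0,0,0.2,-0.001,0.004,0.06,0,0,0,0.2,-0.001,0.004,0.08,0,0,0,0.2,-0.001,0.004,0.097,0,0,0,0.2,-0.001,0.004,0.097,0,0,0,0.2,-0.001,0.004,0.097,0,0,0,0.2])

```text
time: 16.9
tool_pos: [0.5172, 0.2332, 0.1248]
tcp_rot: [0.671, 2.452, 0.218]
wrist_force: [0.0, -0.7, -0.4]
width: 0.602
grip_force: 0.0
```

Call:
jog_arm(deltas=[0,0,0,0,0,0,-1,0,0,0,0,0,0,-1,0,0,0,0,0,0,-1,0,0,0,0,0,0,-1,0,0,0,0,0,0,-1,0,0,0,0,0,0,-1], squeeze=40)

```text
time: 17.5
tool_pos: [0.5162, 0.2334, 0.1244]
tcp_rot: [0.669, 2.453, 0.214]
wrist_force: [-6.5, -6.0, 8.7]
width: 0.153
grip_force: 39.4
```

```bash
python3 - <<'E'
from h import *
s=readout.read_state(); R0=R.from_rotvec(s["tcp_rot"]); print("force tool",R0.inv().apply(s["wrist_force"]).round(1),R0.inv().apply(s["torque"]).round(2))
a=.54; r=toolR(CO[2],-T,a); g=W(CO,dial(0,0,.038))
rows([(g,r)])
E
```

```text
force tool [ -2.8  -5.3 -10.8] [ 0.95 -0.22 -0.01]
[0.0032, -0.0023, 0.0034] [-0.2, 0.0, 0.0]
```

Gripped at 13 mm (bar 14 mm), and the tool is on the dial axis. I need to turn it 66.5°.

Call:
jog_arm(deltas=[0,0,0,0,0,6,-1,0,0,0,0,0,12,-1,0,0,0,0,0,18,-1,0,0,0,0,0,24,-1,0,0,0,0,0,30,-1,0,0,0,0,0,36,-1], squeeze=60)

```text
time: 18.1
tool_pos: [0.5146, 0.2316, 0.1234]
tcp_rot: [1.429, 2.166, 0.448]
wrist_force: [-17.4, -10.5, 15.7]
width: 0.146
grip_force: 64.3
```

Call:
jog_arm(deltas=[0,0,0,0,0,6,-1,0,0,0,0,0,12,-1,0,0,0,0,0,18,-1,0,0,0,0,0,24,-1,0,0,0,0,0,30.5,-1,0,0,0,0,0,30.5,-1,0,0,0,0,0,30.5,-1])

```text
time: 18.8
tool_pos: [0.5129, 0.2313, 0.1221]
tcp_rot: [2.0, 1.766, 0.625]
wrist_force: [-25.8, -9.8, 19.5]
width: 0.15
grip_force: 65.5
```

```bash
python3 - <<'E'
from h import *
s=readout.read_state(); R0=R.from_rotvec(s["tcp_rot"]); print(s["q"].round(2),"force tool",R0.inv().apply(s["wrist_force"]).round(1),R0.inv().apply(s["torque"]).round(2))
rows([(W(CO,dial(0,0,.038)),toolR(CO[2],-T,1.7))])
E
```

```text
[ 0.56 -0.06  2.34 -0.78  0.45  1.32] force tool [-11.   -8.8 -30.7] [ 1.75 -1.54  0.01]
[0.0017, -0.0001, 0.0034] [-0.3, 0.5, -0.0]
```

Call:
jog_arm(deltas=[0,0,0,0,0,0,0.2,0,0,0,0,0,0,0.2,0,0,0,0,0,0,0.2,0,0,0,0,0,0,0.2,0,0,-0.03,0,0,0,0.2,0,0,-0.07,0,0,0,0.2,0,0,-0.12,0,0,0,0.2,0,0,-0.12,0,0,0,0.2])

```text
time: 19.6
tool_pos: [0.4486, 0.2366, 0.2295]
tcp_rot: [1.995, 1.766, 0.654]
wrist_force: [1.0, 0.2, 0.2]
width: 0.6
grip_force: 0.0
```

```bash
python3 - <<'E'
from h import *
rows([([.38,.1,.33],toolR(0,-T,1.7))])
E
```

```text
[-0.1337, 0.0197, -0.1214] [0.4, -0.8, 0.2]
```

Call:
jog_arm(deltas=[-0.134,0.02,-0.121,0,0,0,0.2,-0.134,0.02,-0.121,0,0,0,0.2,-0.134,0.02,-0.121,0,0,0,0.2,-0.134,0.02,-0.121,0,0,0,0.2,-0.134,0.02,-0.121,0,0,0,0.2])

```text
time: 20.1
tool_pos: [0.3819, 0.096, 0.3266]
tcp_rot: [1.997, 1.76, 0.644]
wrist_force: [1.2, -0.4, 0.3]
width: 0.6
grip_force: 0.0
```

```bash
python3 - <<'E'
from h import *
b=np.radians(35.2);u=np.array([np.cos(b),0,np.sin(b)])
def rect(img): # 41x41, 2mm/px, rows: upslope at top, cols: +y left, plane h=.045, axis shifted 4.5mm upslope
    m=np.array([[proj("top",W(CO,dial(0,0,.045)+u*(.0045+(20-i)*.002)+np.array([0,(20-j)*.002,0]))) for j in range(41)] for i in range(41)],np.float32)
    return cv2.remap(img,m[...,0],m[...,1],cv2.INTER_LINEAR)
old=cv2.cvtColor(cv2.resize(cv2.imread("pics/top0.png"),(512,384),interpolation=cv2.INTER_AREA),6)
new=cv2.cvtColor(read_camera("top")["color"],6)
for im in(old,new):
    g=rect(im); print("\n".join(" ".join(f"{v//4:2d}" for v in r[::2]) for r in g[::2])); print()
E
```

```text
12 13 30 46 49 45 34 27 27 27 27 27 26 23 22 22 25 36 47 50 47
11 16 38 50 50 41 30 28 27 27 27 27 24 22 21 21 23 30 42 51 51
16 26 47 54 50 39 33 32 30 29 29 27 25 25 24 23 23 28 36 50 55
18 35 58 60 53 40 38 37 35 35 34 29 28 30 28 24 25 32 36 53 61
16 40 62 63 53 41 40 39 39 38 35 30 34 36 31 25 27 36 38 54 63
15 43 62 62 52 40 39 40 40 38 32 33 39 39 34 26 29 37 39 54 63
16 41 62 62 51 40 39 40 39 34 31 37 40 39 32 27 30 37 40 54 63
26 46 62 62 53 41 39 39 36 31 35 40 40 35 28 27 33 38 41 56 63
33 45 59 63 56 42 39 38 32 32 39 40 38 30 25 29 36 39 44 59 63
24 30 49 62 59 46 39 33 30 36 40 39 33 26 26 32 38 40 50 62 63
13 15 34 55 61 55 41 31 34 39 39 36 28 26 30 36 40 47 58 63 59
10 11 21 44 60 59 43 33 40 42 38 30 26 29 35 40 45 56 63 60 43
10 10 13 36 55 57 42 38 47 45 34 27 28 34 42 49 55 61 61 48 23
10 10 14 31 39 42 38 45 52 43 33 33 39 48 55 59 59 55 48 34 16
10 10 13 20 22 31 41 51 48 35 35 41 50 57 58 56 47 35 31 29 15
10 10 11 12 19 35 48 52 38 26 29 36 43 50 48 36 24 16 18 20 13
10 10 10 11 20 38 52 44 26 15 16 20 25 37 36 18 11 10 11 12 11
10 10 10 11 17 30 40 30 16  8
[... 846 characters left out ...]
5 44 55
 9 12 28 39 38 38 38 39 37 33 33 32 32 33 33 33 31 26 30 41 46
 7 11 25 34 38 41 43 41 36 31 31 31 32 33 33 33 32 30 34 35 29
 7  9 15 27 36 41 44 40 35 30 29 30 30 31 32 32 31 31 34 25 13
 7  7 11 24 28 34 42 44 44 41 39 38 39 39 40 38 32 28 26 20 10
 7  7 10 16 15 19 28 37 46 47 47 49 50 48 45 40 29 19 18 20 11
 7  7  8  9  8  9 13 23 38 37 37 42 43 41 38 27 17 10 12 15  9
 8  7  8  7  7  7  7 15 27 20 18 22 23 29 29 13  8  7  8  9  8
 7  8  7  7  7  7  7 11 14 10  8  9 10 18 19  9  7  7  7  8  7
 8  8  7  7  7  7  7  8  8  8  7  7  7 10 10  7  8  8  8  7  7
 7  8  7  7  7  8  7  7  7  7  7  7  7  8  8  7  7  8  7  7  7
 7  8  8  8  7  7  8  8  8  8  7  8  7  7  8  7  7  7  8  7  7
```

```bash
python3 - <<'E'
from h import *
b=np.radians(35.2);u=np.array([np.cos(b),0,np.sin(b)])
g=cv2.cvtColor(read_camera("top")["color"],6).astype(np.float32)
def score(t,off,half=.007):  # edge contrast across the bar's upslope side
    a=t-.6; d=-u*np.cos(a)+np.array([0,np.sin(a),0]); n=u*np.sin(a)+np.array([0,np.cos(a),0])
    f=lambda w:np.mean([g[int(round(p[1])),int(round(p[0]))] if 0 else cv2.getRectSubPix(g,(1,1),(float(p[0]),float(p[1])))[0,0] for p in (proj("top",W(CO,dial(0,0,.045)+d*r+n*w)) for r in np.linspace(-.026,.026,27))])
    return f(off-.003)-f(off+.003)
best=sorted(((score(t,o),t,o) for t in np.arange(1.9,2.71,.04) for o in np.arange(.002,.022,.002)),reverse=True)[:5]
print([(round(float(x),1),round(t,2),round(o,3)) for x,t,o in best])
hs=cv2.cvtColor(read_camera("scene")["color"],cv2.COLOR_BGR2HSV)
for lo,hi,x0,y0,x1,y1 in(((20,150,100),(34,255,255),120,200,220,290),((100,150,80),(125,255,255),170,200,220,250)):
    m=cv2.inRange(hs[y0:y1,x0:x1],lo,hi); M=cv2.moments(m,True); print(M["m00"],M["m10"]/M["m00"]+x0,M["m01"]/M["m00"]+y0)
E
```

```text
[(26.7, np.float64(2.26), np.float64(0.01)), (26.3, np.float64(2.3), np.float64(0.01)), (26.3, np.float64(2.22), np.float64(0.008)), (26.3, np.float64(2.26), np.float64(0.008)), (26.3, np.float64(2.22), np.float64(0.01))]
88.0 154.1590909090909 254.22727272727272
100.0 189.43 225.74
```

The dial edge fit gives about 2.26 to 2.30 rad. The lid and hasp rollers are at their shut positions, and the arm is clear.

```bash
python3 -c "
from workcell import finish_job
print(finish_job())"
```

```text
the job is handed in; nothing more can be done
None
```

I shut the lid, laid the hasp flat over the catch, turned the dial to about 2.26–2.30 rad (red mark at 2.3), let go of everything and handed the job in after about 20 s of robot time; no verdict came back.

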